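# Stand the tipped reagent bottle back up in its lane

### The arm

A 6-joint arm with a two-finger parallel gripper is mounted at the origin on the work surface. World frame = base frame: x ahead of the robot, y to its left, z up, the work surface at z = 0. Lengths are in m, angles in rad, forces in N, time in s.
With the tool pointing down it reaches from about 0.225 to 0.875 m from the base axis. Payload 3.4 kg.
Tool frame: the origin (TCP) lies at the very end of the fingers, on their centre line; the grasp point (between the pads) lies 19 mm behind it; z points along the fingers, y is the direction in which the jaws open and shut (so a half turn about z gives the same grasp; the last joint's range is limited). The gripper opens to 85 mm and grips with 20 to 120 N. Pads are 22 mm wide; open, the fingers measure 114 mm over their backs; the gripper's body (76 mm by 85 mm) begins 54 mm behind the grasp point. The pads swing forward as they close: fully open they stand 13 mm farther back than shut.
Start: joints at [-1.243, 0.276, 1.505, -0, 1.361, -0.121], TCP at [0.249, -0.518, 0.231] pointing down, gripper open.
Joint ranges: [-2.89, 2.89], [-0.75, 2.08], [0.22, 2.7], [-1.18, 4.32], [0.11, 2.71], [-2.7, 2.7]. Speed limits (rad/s): [2.57, 2.57, 3.14, 3.14, 3.14, 3.14].

### API

Orientations are given as a unit quaternion [w, x, y, z].
In Python, from rig import manip, viewer, job gives the robot as it stands.
- The arm moves only by the shell command python3 -m crank 'ROWS' [OPENING] [FORCE]. ROWS is JSON, a list of rows, each a list of 6 numbers: the shift along the tool's x, y, z in m, then the turn, a rotation vector about the tool's x, y, z in degrees. In form: [[dx, dy, dz, rx, ry, rz], ...]. A call has 1 to 20 rows; each row is the pose to reach, as a shift and turn from the pose measured when the call began, along the tool's axes at that moment; what a row does not reach only later rows make up. A row lasts 1/8 s, in which the tool goes at most 62.5 mm and 10.7 degrees, less where a joint would pass 70% of its speed; a pose out of reach is approached as far as the arm can. A call with a gripper value outside its range is refused whole. OPENING is the opening, from 0 (shut) to 1 (fully open), set as the call begins (- or left out, the last holds). The fingers move at their own pace and stop on an object; FORCE is the grip in N (left out, the last holds). Time passes only in rows, so rows that repeat a pose let the fingers close. It gives the time, the measured TCP pose, the force and the opening at its end, in the units of the state.
- manip.get_state(): the state, without advancing time (a new reading comes with each control period).
- viewer.get_image(name): name is "scene" or "top" or "wrist"; returns a dict with "frame" (384x512x3 uint8, blue, green, red), "range_z" (384x512 float32, m along the optical axis (not along the pixel's ray), 0 where there is no reading), "intrinsics" (3x3 intrinsics, pixels), "world_from_camera" (4x4, takes a point from camera to world coordinates); the wrist camera has in their place "mount" (4x4, takes a point from camera to tool coordinates, whose origin is the TCP and whose axes are the flange's). Camera axes: x right, y up, looking along -z (the intrinsics and any distortion apply to the point x, -y, -z); pixel columns grow to the right and rows downward; lengths in m; the calibration is good to about 2 mm. A picture is of the moment at which its call begins: read the wrist's pose just before it.
- job.sign_off(): hands the job in, once; it reports no verdict.
The state is a dict: "clock": time; "qpos": joint angles; "qd": joint speeds; "effort": joint torques, N m; "position": TCP position; "ee_rot": TCP orientation; "contact_force": force on the tool from outside, world axes, zero at the start; "moment": the same for the moment, N m; "width": finger opening in m.
Only numpy, scipy, OpenCV 4.12 (cv2) and the standard library are available. Lean on these libraries where they do the work, as an engineer would, in place of code of your own. Each camera call takes 0.05 s, during which the arm holds its last target. There are 200 camera calls.

### The job

One amber reagent bottle has tipped over and lies in the bottle lane. Stand it upright on the lane's floor and close it up gently against the two upright amber ones at the lane's end, so that it touches or all but touches the nearer of them. Do not drop it, knock or press hard on the others, or disturb the things standing around.

Things in the scene. Friction and masses are not known exactly. Their poses are not given: they have to be found in the camera images.
- tipped_bottle: The tipped amber bottle with a black cap and paper label, lying on its side along the lane, cap away from the row. 130 mm tall overall: round body 52 mm across up to 92 mm, a short sloping shoulder to 103 mm, cap 34 mm across from 105 to 130 mm. About 0.3 kg. Origin at the centre of its base, z axis runs from base to cap.
- bottle_mid (a point): Point on the tipped bottle's axis, 65 mm from its base (half its height).
- lane: Fixed bottle lane: straight tray, inside 76 x 400 mm. Floor 6 mm above the bench, with a 24 mm wide slot along its middle (the lying bottle rests in it, axis 29 mm above the bench); side lips 6 mm thick, 8 mm above the floor; end stops 6 mm thick, 30 mm above it. Origin on the bench under its centre; y along the lane to the row's end (stop face at y = 200 mm), x across, z up.
- row_bottle: Upright amber bottle of the row, the same shape and size as the tipped one (130 mm tall, 52 mm across). Origin at the centre of its base, z up. It is either next to the end stop or the second one along.
- row_jar: Upright shorter amber bottle of the row, 105 mm tall, body 52 mm across up to 67 mm, cap 44 mm across from 80 mm up. Origin at the centre of its base, z up. It and row_bottle may have changed places.
- short_jar: Bystander: clear glass jar, 60 mm tall and 52 mm across, standing in the lane near its other end. Origin at the centre of its base.
- dropper: Bystander: small white dropper bottle standing on the bench on the robot's side of the lane, 75 mm tall, 34 mm across. Origin at the centre of its base.
- petri: Bystander: clear closed dish lying flat on the bench beyond the lane, 90 mm across, 16 mm high. Origin at the centre of its underside.
- tub: Bystander: open square blue tub on the bench beyond the lane, 110 mm wide, 60 mm high. Origin at the centre of its underside.
There are look-alikes about, which are no part of the job. Leave any green look-alike of the row_bottle alone.

How it is judged:
At the end, for the whole second after the job is handed in: The tipped bottle stands upright (within 0.08 rad) on the lane floor between the lips (axis within 18 mm of the middle), its axis under 58 mm from that of a row bottle (gap under 6 mm), at rest, released; both row bottles upright (0.08 rad), within 20 mm of their start (angle between each of tipped_bottle, row_bottle, row_jar's own z axis and vertical below 0.08 rad and z of tipped_bottle in the frame of lane between 0.002 and 0.011 m and x of tipped_bottle in the frame of lane between -0.018 and 0.018 m and (horizontal distance between tipped_bottle and row_bottle below 0.058 m or horizontal distance between tipped_bottle and row_jar below 0.058 m) and distance of each of row_bottle, row_jar from where it was at the start of the episode below 0.02 m and linear speed of tipped_bottle below 0.02 m/s and angular speed of tipped_bottle below 0.2 rad/s and contact force between the fingers and tipped_bottle below 0.05 N); the robot touches nothing.
It fails at once if the bottle of the row is knocked over or shoved more than 20 mm (angle between row_bottle's own z axis and vertical above 0.3 rad or distance of row_bottle from where it was at the start of the episode above 0.02 m).
It fails at once if the shorter bottle of the row is knocked over or shoved more than 20 mm (angle between row_jar's own z axis and vertical above 0.3 rad or distance of row_jar from where it was at the start of the episode above 0.02 m).
It fails at once if the bottle is pressed or struck against one of the row with more than 25 N (contact force between tipped_bottle and row_bottle above 25 N or contact force between tipped_bottle and row_jar above 25 N).
It fails at once if the bottle is let go more than about 20 mm above the lane's floor (contact force between the fingers and tipped_bottle below 0.01 N and height (world z) of bottle_mid above 0.092 m).
It fails at once if a bystander (short jar, dropper, dish or tub) is moved more than 20 mm (distance of any of short_jar, dropper, petri, tub from where it was at the start of the episode above 0.02 m).
It also fails if it takes over 54 s, if anything falls off the work surface, if the arm or the gripper's body presses on something with over 40 N, if the wrist force passes 120 N, or if a joint passes its speed limit or range.

## Working session

There is one attempt and no reset: what is moved stays moved. The work goes in short steps, Python scripts to look and compute and a shell command to move; the robot and the scene stay as the last step left them, time stands still between calls to the robot, and variables do not carry over. Pictures are saved under pics/ and viewed, about 8 in all and at most 12, crops included, and the job is handed in when it is done.

```bash
ls; mkdir -p pics
python3 - <<'E'
from rig import manip, viewer
import cv2, numpy as np
print(manip.get_state())
for n in ["scene","top"]:
    d=viewer.get_image(n); cv2.imwrite(f"pics/{n}0.png",d["frame"]); np.savez(f"{n}0.npz",**d)
    print(n,d["intrinsics"],d["world_from_camera"],[k for k in d])
E
```

```text
pics
{'clock': 0.0, 'qpos': array([-1.24299890e+00,  2.76609337e-01,  1.50611318e+00,  8.91730839e-06,
        1.36071315e+00, -1.21019333e-01]), 'qd': array([1.65279560e-05, 4.34517388e-04, 7.88182986e-04, 9.77901026e-04,
       9.14364132e-04, 4.35338804e-04]), 'effort': array([-2.30134729e-04, -4.16784775e+01, -2.45805395e+01, -1.40916791e-04,
        1.09540526e-02, -2.35775879e-06]), 'position': array([ 0.24931121, -0.51756095,  0.23043949]), 'ee_rot': array([-9.17034361e-04,  9.74925725e-01,  2.22528609e-01, -9.07674087e-05]), 'contact_force': array([ 0.39432136, -0.15978306, -1.27589844]), 'moment': array([ 0.00628172, -0.0354065 ,  0.03642873]), 'width': 0.08526482006265712}
scene [[352.30291213   0.         256.23927235]
 [  0.         352.30291213 189.57791966]
 [  0.           0.           1.        ]] [[-0.11326266 -0.52870861  0.84121268  1.2538038 ]
 [ 0.99352573 -0.05273319  0.1006272   0.09858412]
 [-0.00884264  0.84716375  0.53125831  0.47881002]
 [ 0.          0.          0.          1.        ]] ['frame', 'range_z', 'intrinsics', 'world_from_camera']
top [[409.63544243   0.         251.65350296]
 [  0.         409.63544243 189.7293509 ]
 [  0.           0.           1.        ]] [[-0.01901285  0.99767692 -0.06541624  0.51084883]
 [-0.99908355 -0.01644865  0.03951596  0.04715139]
 [ 0.03834816  0.0661076   0.99707533  0.83382924]
 [ 0.          0.          0.          1.        ]] ['frame', 'range_z', 'intrinsics', 'world_from_camera']
```

View pics/scene0.png

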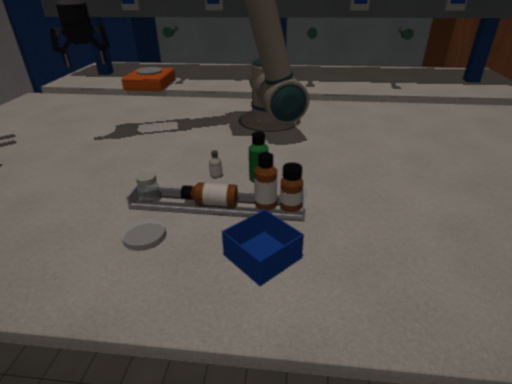

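View pics/top0.png

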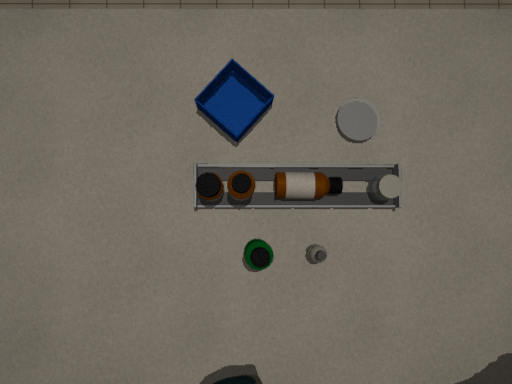

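The scene view shows the tipped bottle at (212,195), with its cap on the left. The top view shows it at (305,186), with the base at (275,185), the cap end at (342,186) and the row to the left (+y).

Look-alikes (top-view pixels):
- Tipped amber bottle, lying: (305,186). This is the one I want.
- Upright row bottle: (241,184).
- End jar with the wide cap: (209,186).
- Green bottle: (259,255). Leave it alone.

Next I'll measure and check a close crop.

```bash
cat > h.py <<'E'
import numpy as np, cv2
from rig import manip, viewer
from scipy.spatial.transform import Rotation as R
def ray(d,u,v):
    K=d["intrinsics"];T=d["world_from_camera"]
    c=np.array([(u-K[0,2])/K[0,0],-(v-K[1,2])/K[1,1],-1.]); return T[:3,3],T[:3,:3]@c
def onz(d,u,v,z):
    o,r=ray(d,u,v); return o+r*(z-o[2])/r[2]
def cloud(d):
    v,u=np.mgrid[:384,:512]; K=d["intrinsics"];T=d["world_from_camera"];z=d["range_z"]
    c=np.stack([(u-K[0,2])/K[0,0]*z,-(v-K[1,2])/K[1,1]*z,-z],-1); return c@T[:3,:3].T+T[:3,3]
def tool(s): 
    q=s["ee_rot"]; return R.from_quat([q[1],q[2],q[3],q[0]])
E
python3 - <<'E'
from h import *
d=dict(np.load("top0.npz")); P=cloud(d); f=d["frame"]
hsv=cv2.cvtColor(f,cv2.COLOR_BGR2HSV)
amb=((hsv[...,0]<18)&(hsv[...,1]>130)&(hsv[...,2]>50)).astype(np.uint8)
n,l,st,ce=cv2.connectedComponentsWithStats(amb)
for i in range(1,n):
    if st[i,4]>15: print("amber",st[i],ce[i].round(1),np.median(P[l==i],0).round(3))
blk=((hsv[...,2]<40)).astype(np.uint8); n,l,st,ce=cv2.connectedComponentsWithStats(blk)
for i in range(1,n):
    if 30<st[i,4]<2000: print("dark",st[i],ce[i].round(1),np.median(P[l==i],0).round(3))
# end stops and lips by height: z profile along and across
g=(P[...,0]>0.38)&(P[...,0]<0.65)&(abs(P[...,1])<0.4)
for (u,v) in [(195,165),(195,208),(398,165),(398,208)]: print("corner36",onz(d,u,v,.036).round(4),"14",onz(d,u,v,.014).round(4))
print("base",onz(d,275,185.5,.029),"capend",onz(d,342.5,185.5,.029),"bottle z",P[186,300],P[186,335],"jar cap",P[185,208],"bot cap",P[183,241],"floor",P[172,262],"short",P[186,390],"bench",P[300,300])
c=cv2.resize(f[150:222,185:410],None,fx=3.5,fy=3.5,interpolation=cv2.INTER_CUBIC); cv2.imwrite("pics/crop1.png",cv2.convertScaleAbs(c,alpha=1.6))
E
```

```text
amber [228 171  27  28 299] [240.8 185.8] [0.563 0.037 0.1  ]
amber [276 172  10  25 214] [280.9 183.8] [ 0.572 -0.04   0.05 ]
amber [314 173  16  25 291] [321.3 184.5] [ 0.571 -0.118  0.049]
amber [210 174  13  26  52] [218.7 187. ] [0.566 0.076 0.075]
dark [198  62  70  41 357] [230.4  81.1] [0.781 0.056 0.03 ]
dark [256 105  13  14  32] [262.2 111.6] [ 0.722 -0.01   0.024]
dark [235 119  21  23  45] [245.3 130.2] [0.685 0.024 0.021]
dark [196 172  25  26 497] [207.9 184.7] [0.568 0.096 0.109]
dark [232 173  19  20 300] [240.9 183. ] [0.569 0.037 0.134]
dark [274 175  47  26 148] [289.2 194.9] [ 0.545 -0.051  0.006]
dark [325 177  18  19 239] [334.7 186.1] [ 0.567 -0.148  0.041]
dark [197 193  27  12 112] [209.6 200.8] [0.544 0.101 0.005]
dark [227 193  25  12 139] [237.4 200.6] [0.543 0.046 0.004]
dark [367 192  21  12 118] [375.3 198.7] [ 0.541 -0.234  0.006]
dark [250 247  20  21 329] [259.6 256.9] [0.442 0.007 0.128]
dark [213 375  44   9 275] [237.3 379.9] [0.239 0.048 0.127]
corner36 [0.6134 0.1252 0.036 ] 14 [0.6162 0.1274 0.014 ]
corner36 [0.5295 0.126  0.036 ] 14 [0.5301 0.1282 0.014 ]
corner36 [ 0.6077 -0.2766  0.036 ] 14 [ 0.6103 -0.2855  0.014 ]
corner36 [ 0.5223 -0.2729  0.036 ] 14 [ 0.5226 -0.2818  0.014 ]
base [ 0.57126589 -0.03106989  0.029     ] capend [ 0.56909994 -0.16569347  0.029     ] bottle z [ 0.56771223 -0.07686153  0.05318636] [ 0.56715315 -0.14651525  0.04569555] jar cap [0.56792194 0.09540802 0.1107381 ] bot cap [0.56847863 0.03748619 0.13570047] floor [ 0.60118143 -0.00754344  0.00395927] short [ 0.56412093 -0.24792536  0.06420703] bench [ 0.34175591 -0.07880988  0.00205345]
```

View pics/crop1.png

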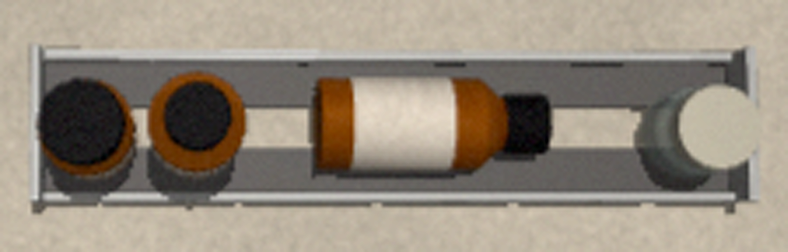

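The crop shows the amber bottle with its paper label, base at about crop x=315 and cap at x=550, along the lane with the cap away from the row. The choice is confirmed: base at y≈-0.031 and cap end at y≈-0.166. That is 135 mm against a true 130, and x≈0.570.

Plan:
1. Grip the body tilted 45° from the cap side.
2. Lift and turn it 90° in the air.
3. Set it down clear of the row.
4. Regrip from above and slide it over.

First I'll hover.

```bash
cat >> h.py <<'E'
def goal(p,a,grasp=True):
    """shift (mm->m) and turn for the grasp point at p, tool tilted a deg towards +y(lane), jaws across lane"""
    s=manip.get_state(); Rn=tool(s); a=np.radians(a)
    ly=np.array([.016,1,0]);ly/=np.linalg.norm(ly); lx=np.array([ly[1],-ly[0],0])
    z=np.sin(a)*ly-np.cos(a)*np.array([0,0,1]); y=lx; x=np.cross(y,z)
    Rt=R.from_matrix(np.stack([x,y,z],1)); p=np.array(p,float)+(0.019*z if grasp else 0)
    print("shift",Rn.inv().apply(p-s["position"]).round(4),"turn",np.degrees((Rn.inv()*Rt).as_rotvec()).round(2),"| tcp",s["position"].round(4),"q",s["qpos"].round(3),"F",s["contact_force"].round(1),"w",round(s["width"],4),"t",s["clock"])
E
python3 -c "
from h import *
goal([.57,-.13,.27],0); goal([.57,-.13,.27],45)"
```

```text
shift [ 0.4571 -0.2101 -0.02  ] turn [-8.000e-02 -6.000e-02 -6.337e+01] | tcp [ 0.2493 -0.5176  0.2305] q [-1.243  0.277  1.506 -0.     1.361 -0.121] F [ 0.7  0.5 -0.4] w 0.0856 t 0.1
shift [ 0.4631 -0.2222 -0.0256] turn [ 24.75  40.16 -59.97] | tcp [ 0.2493 -0.5176  0.2305] q [-1.243  0.277  1.506 -0.     1.361 -0.121] F [ 0.7  0.5 -0.4] w 0.0856 t 0.1
```

```bash
python3 -m crank '[[0.463,-0.222,-0.026,24.75,40.16,-59.97],[0.463,-0.222,-0.026,24.75,40.16,-59.97],[0.463,-0.222,-0.026,24.75,40.16,-59.97],[0.463,-0.222,-0.026,24.75,40.16,-59.97],[0.463,-0.222,-0.026,24.75,40.16,-59.97],[0.463,-0.222,-0.026,24.75,40.16,-59.97],[0.463,-0.222,-0.026,24.75,40.16,-59.97],[0.463,-0.222,-0.026,24.75,40.16,-59.97],[0.463,-0.222,-0.026,24.75,40.16,-59.97],[0.463,-0.222,-0.026,24.75,40.16,-59.97],[0.463,-0.222,-0.026,24.75,40.16,-59.97],[0.463,-0.222,-0.026,24.75,40.16,-59.97],[0.463,-0.222,-0.026,24.75,40.16,-59.97]]' 1
python3 -c "
from h import *
goal([.57,-.13,.27],45); goal([.57,-.12,.30],-45); goal([.57,-.107,.035],45)"
```

```text
clock: 1.72
position: [0.5698, -0.1178, 0.2571]
ee_rot: [-0.268, 0.659, 0.648, 0.273]
contact_force: [-0.9, -0.6, 0.3]
width: 0.0855
shift [0.0005 0.0004 0.0013] turn [ 0.07  0.03 -0.07] | tcp [ 0.5698 -0.1178  0.2571] q [-0.689  0.478  1.389  0.602  1.786 -0.697] F [-0.9 -0.6  0.3] w 0.0855 t 1.725
shift [ 0.0098  0.0003 -0.0319] turn [  0.   -89.97  -0.11] | tcp [ 0.5698 -0.1178  0.2571] q [-0.689  0.478  1.389  0.602  1.786 -0.697] F [-0.9 -0.6  0.3] w 0.0855 t 1.725
shift [-0.1493 -0.      0.1838] turn [ 0.07  0.03 -0.07] | tcp [ 0.5698 -0.1178  0.2571] q [-0.689  0.478  1.389  0.602  1.786 -0.697] F [-0.9 -0.6  0.3] w 0.0855 t 1.725
```

Now an air test of the opposite tilt.

```bash
python3 -m crank '[[0.01,0,-0.032,0,-90,0],[0.01,0,-0.032,0,-90,0],[0.01,0,-0.032,0,-90,0],[0.01,0,-0.032,0,-90,0],[0.01,0,-0.032,0,-90,0],[0.01,0,-0.032,0,-90,0],[0.01,0,-0.032,0,-90,0],[0.01,0,-0.032,0,-90,0],[0.01,0,-0.032,0,-90,0],[0.01,0,-0.032,0,-90,0],[0.01,0,-0.032,0,-90,0]]'
python3 - <<'E'
from h import *
goal([.57,-.12,.30],-45); goal([.57,-.13,.20],45)
d=viewer.get_image("scene"); cv2.imwrite("pics/s1.png",d["frame"])
E
```

```text
clock: 3.1
position: [0.5696, -0.1339, 0.2874]
ee_rot: [0.268, 0.66, 0.647, -0.273]
contact_force: [0.0, -0.2, -0.3]
width: 0.0853
shift [0.0009 0.0002 0.0002] turn [-0.07 -0.03 -0.16] | tcp [ 0.5696 -0.1339  0.2874] q [ 0.094  0.326  1.56  -0.789  1.425  0.303] F [ 0.  -0.2 -0.3] w 0.0853 t 3.1
shift [0.0835 0.0002 0.0591] turn [ 7.000e-02  8.997e+01 -1.800e-01] | tcp [ 0.5696 -0.1339  0.2874] q [ 0.094  0.326  1.56  -0.789  1.425  0.303] F [ 0.  -0.2 -0.3] w 0.0853 t 3.1
```

View pics/s1.png

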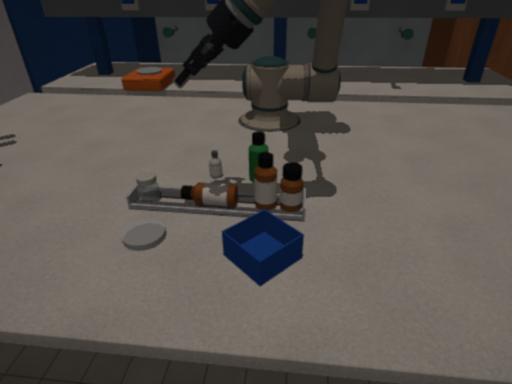

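Both tilts are reachable, and the picture shows nothing has been disturbed. Going to pregrasp.

```bash
python3 -c "
from h import *
goal([.57,-.178,.106],45)"
```

```text
shift [0.1164 0.0009 0.1595] turn [ 0.12 89.97 -0.22] | tcp [ 0.5696 -0.1342  0.2877] q [ 0.093  0.326  1.56  -0.789  1.425  0.304] F [-1.2 -0.3 -0.7] w 0.0854 t 3.15
```

```bash
python3 -m crank '[[0.01,0,0.01,0,20,0],[0.01,0,0.02,0,40,0],[0.02,0,0.03,0,60,0],[0.03,0,0.04,0,80,0],[0.06,0,0.08,0,90,0],[0.1,0,0.13,0.1,90,-0.2],[0.116,0.001,0.16,0.1,90,-0.2],[0.116,0.001,0.16,0.1,90,-0.2],[0.116,0.001,0.16,0.1,90,-0.2],[0.116,0.001,0.16,0.1,90,-0.2],[0.116,0.001,0.16,0.1,90,-0.2],[0.116,0.001,0.16,0.1,90,-0.2]]'
python3 - <<'E'
from h import *
goal([.57,-.107,.035],45)
d=viewer.get_image("wrist"); cv2.imwrite("pics/w1.png",d["frame"]);np.savez("w1.npz",**d)
E
```

```text
clock: 4.65
position: [0.5707, -0.1648, 0.0939]
ee_rot: [-0.267, 0.658, 0.649, 0.273]
contact_force: [0.0, -1.3, 0.1]
width: 0.0856
shift [-0.0006 -0.0017  0.1015] turn [0.06 0.1  0.12] | tcp [ 0.5707 -0.1648  0.0939] q [-0.739  0.658  1.498  0.559  1.568 -0.898] F [ 0.  -1.3  0.1] w 0.0856 t 4.65
```

View pics/w1.png

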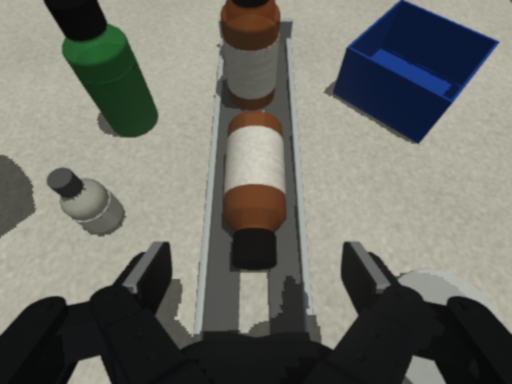

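The bottle (254,190) is centred between the open fingers (165 and 352) and the way in is clear. Advancing 101 mm in steps.

```bash
python3 -m crank '[[0,-0.001,0.03,0,0,0],[0,-0.001,0.06,0,0,0],[0,-0.001,0.085,0,0,0],[0,-0.001,0.095,0,0,0],[0,-0.001,0.101,0,0,0],[0,-0.001,0.101,0,0,0],[0,-0.001,0.101,0,0,0]]'
python3 -c "
from h import *
goal([.57,-.107,.035],45)"
```

```text
clock: 5.58
position: [0.5714, -0.0941, 0.0227]
ee_rot: [-0.267, 0.658, 0.649, 0.273]
contact_force: [-0.1, -1.1, 0.7]
width: 0.0854
shift [-0.0004 -0.0012  0.0012] turn [0.12 0.14 0.16] | tcp [ 0.5714 -0.0941  0.0227] q [-0.659  0.698  1.649  0.615  1.374 -0.953] F [-0.1 -1.1  0.7] w 0.0854 t 5.575
```

```bash
python3 -m crank '[[0,-0.001,0.001,0,0,0],[0,-0.001,0.001,0,0,0],[0,-0.001,0.001,0,0,0],[0,-0.001,0.001,0,0,0],[0,-0.001,0.001,0,0,0],[0,-0.001,0.001,0,0,0],[0,-0.001,0.001,0,0,0],[0,-0.001,0.001,0,0,0]]' 0 60
python3 -c "
from h import *
goal([.57,-.107,.085],45)"
```

```text
clock: 6.58
position: [0.5705, -0.0938, 0.0224]
ee_rot: [-0.266, 0.658, 0.649, 0.273]
contact_force: [-1.3, -4.6, 5.2]
width: 0.0502
shift [ 0.0348 -0.0001 -0.0347] turn [0.14 0.17 0.18] | tcp [ 0.5705 -0.0938  0.0224] q [-0.66   0.697  1.652  0.615  1.372 -0.954] F [-1.3 -4.6  5.2] w 0.0502 t 6.575
```

```bash
python3 -m crank '[[0.005,0,-0.005,0,0,0],[0.015,0,-0.015,0,0,0],[0.03,0,-0.03,0,0,0],[0.05,0,-0.05,0,0,0],[0.07,0,-0.07,0,0,0],[0.085,0,-0.085,0,0,0],[0.092,0,-0.092,0,0,0],[0.092,0,-0.092,0,0,0],[0.092,0,-0.092,0,0,0]]'
python3 - <<'E'
from h import *
goal([.569,-.135,.17],-45); goal([.569,-.135,.17],0)
for n in ["scene","wrist"]: d=viewer.get_image(n); cv2.imwrite(f"pics/{n}2.png",d["frame"]);np.savez(f"{n}2.npz",**d)
a=cv2.imread("pics/scene2.png")[40:280,80:340]; b=cv2.imread("pics/wrist2.png")
cv2.imwrite("pics/m2.png",np.hstack([cv2.resize(a,(416,384)),cv2.resize(b,(384,384))]))
E
```

```text
clock: 7.7
position: [0.5696, -0.0933, 0.1516]
ee_rot: [-0.267, 0.658, 0.649, 0.273]
contact_force: [0.4, 0.5, -3.2]
width: 0.0503
shift [-0.0356  0.0001 -0.0424] turn [ 1.500e-01 -8.986e+01  3.000e-02] | tcp [ 0.5696 -0.0933  0.1516] q [-0.66   0.548  1.551  0.6    1.578 -0.81 ] F [ 0.4  0.5 -3.2] w 0.0503 t 7.7
shift [-0.03    0.0001 -0.029 ] turn [  0.12 -44.86   0.08] | tcp [ 0.5696 -0.0933  0.1516] q [-0.66   0.548  1.551  0.6    1.578 -0.81 ] F [ 0.4  0.5 -3.2] w 0.0503 t 7.7
```

View pics/m2.png

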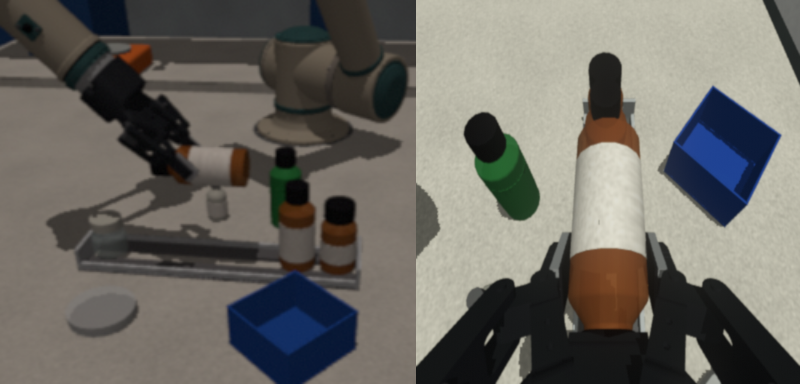

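The bottle is held level (left panel, 210,165) with a load of 3.2 N, and the row is untouched. Turning it upright.

```bash
python3 -m crank '[[-0.01,0,-0.01,0,-4,0],[-0.02,0,-0.02,0,-12,0],[-0.028,0,-0.028,0,-21,0],[-0.03,0,-0.03,0,-30,0],[-0.03,0,-0.032,0,-39,0],[-0.03,0,-0.034,0,-48,0],[-0.032,0,-0.037,0,-57,0],[-0.033,0,-0.039,0,-66,0],[-0.034,0,-0.041,0,-75,0],[-0.035,0,-0.042,0,-83,0],[-0.036,0,-0.042,0.1,-88,0],[-0.036,0,-0.042,0.1,-90,0],[-0.036,0,-0.042,0.1,-90,0],[-0.036,0,-0.042,0.1,-90,0],[-0.036,0,-0.042,0.1,-90,0]]'
python3 - <<'E'
from h import *
goal([.569,-.135,.10],-45)
for n in ["scene","top","wrist"]:
    d=viewer.get_image(n); cv2.imwrite(f"pics/{n}3.png",d["frame"]);np.savez(f"{n}3.npz",**d)
a=cv2.imread("pics/scene3.png")[40:280,80:340]; b=cv2.imread("pics/top3.png")[100:292,170:420]
cv2.imwrite("pics/m3.png",np.hstack([cv2.resize(a,(416,384)),cv2.resize(b,(384,384))]))
# axis from scene: orange/white silhouette of bottle
d=dict(np.load("scene3.npz"));P=cloud(d);f=d["frame"]
m=(P[...,2]>.07)&(abs(P[...,1]+.135)<.05)&(abs(P[...,0]-.57)<.05)
h=cv2.cvtColor(f,cv2.COLOR_BGR2HSV); m&=((h[...,0]<18)&(h[...,1]>110)|(h[...,2]>120))
Q=P[m]; print(len(Q))
for z in np.arange(.07,.24,.01):
    q=Q[abs(Q[:,2]-z)<.005]
    if len(q)>5: print(round(z,3),len(q),q[:,0].max().round(3),np.percentile(q[:,1],[3,97]).round(4))
E
```

```text
clock: 9.68
position: [0.5688, -0.1491, 0.1565]
ee_rot: [0.269, 0.659, 0.647, -0.273]
contact_force: [0.4, 0.8, -3.0]
width: 0.05
shift [ 0.05   -0.0001  0.0489] turn [ 0.03  0.07 -0.13] | tcp [ 0.5688 -0.1491  0.1565] q [ 0.069  0.442  1.743 -0.857  1.204  0.513] F [ 0.4  0.8 -3. ] w 0.05 t 9.675
303
0.1 62 0.598 [-0.1586 -0.1189]
0.11 55 0.597 [-0.1582 -0.1179]
0.17 8 0.592 [-0.1608 -0.153 ]
0.18 30 0.595 [-0.1617 -0.1366]
0.19 77 0.598 [-0.1614 -0.1249]
0.2 66 0.609 [-0.1555 -0.1127]
```

View pics/m3.png

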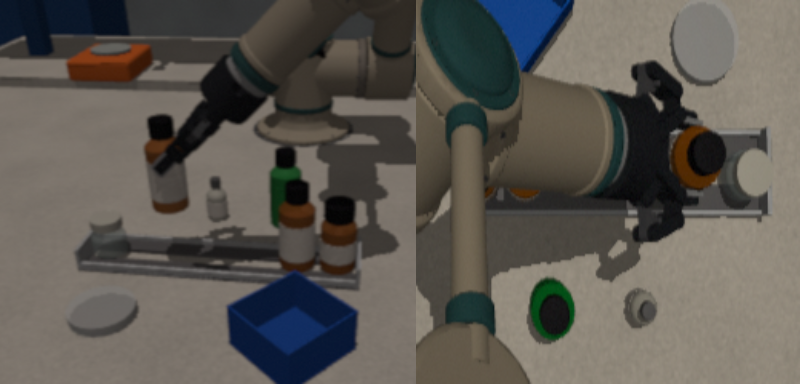

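The bottle is upright in the gripper (left panel, 168,165), leaning about 2°, above the free part of the lane. Lowering it, with small steps at the end.

```bash
python3 -m crank '[[0.01,0,0.01,0,0,0],[0.025,0,0.025,0,0,0],[0.04,0,0.04,0,0,0],[0.048,0,0.048,0,0,0],[0.053,0,0.053,0,0,0],[0.055,0,0.055,0,0,0],[0.055,0,0.055,0,0,0],[0.055,0,0.055,0,0,0]]'
python3 - <<'E'
from h import *
goal([.569,-.135,.082],-45)
d=viewer.get_image("scene"); f=d["frame"]; P=cloud(d); np.savez("scene4.npz",**d)
m=(abs(P[...,1]+.135)<.04)&(P[...,0]>.588)&(P[...,0]<.607)&(P[...,2]>.01)
h=cv2.cvtColor(f,cv2.COLOR_BGR2HSV); a=m&(h[...,0]<18)&(h[...,1]>110)
v,u=np.nonzero(a); print("lowest amber rows",sorted(set(v))[-3:],"z",np.percentile(P[a][:,2],[1,5,50]))
cv2.imwrite("pics/s4.png",cv2.resize(f[100:240,110:320],None,fx=3,fy=3,interpolation=cv2.INTER_CUBIC))
E
```

```text
clock: 10.82
position: [0.5692, -0.149, 0.0791]
ee_rot: [0.27, 0.659, 0.647, -0.273]
contact_force: [-0.1, -0.0, -3.6]
width: 0.0495
shift [ 0.0079 -0.0004  0.0071] turn [ 0.09  0.09 -0.13] | tcp [ 0.5692 -0.149   0.0791] q [ 0.069  0.54   1.816 -0.917  1.095  0.659] F [-0.1 -0.  -3.6] w 0.0495 t 10.825
lowest amber rows [np.int64(200), np.int64(201), np.int64(202)] z [0.01744373 0.0197761  0.03374673]
```

View pics/s4.png

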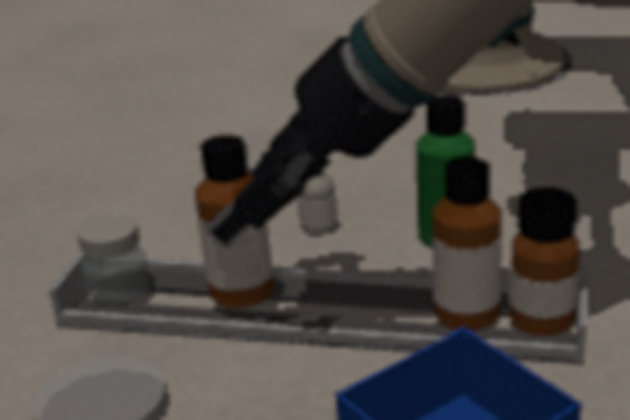

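Run:
```python
from h import *
d=dict(np.load("scene4.npz"))
def onx(u,v,x):
    o,r=ray(d,u,v); return o+r*(x-o[0])/r[0]
for n,(u,v) in dict(captop=(223,142),cap=(223,160),cap_bot=(225,175),body_bot_l=(214,270),body_bot_r=(271,265),bl2=(198,195),br2=(256,185),row_cap=(467,182),row_b=(467,300)).items(): print(n,onx(110+u/3,100+v/3,.57).round(4))
# mask-based mid-line of label+amber
h=cv2.cvtColor(d["frame"],cv2.COLOR_BGR2HSV)
P=cloud(d); m=(abs(P[...,1]+.137)<.045)&(abs(P[...,0]-.575)<.035)&(P[...,2]>.012)
dark=m&(h[...,2]<45)&(P[...,2]>.10)&(P[...,1]<-.11)
v,u=np.nonzero(dark); print(len(v),v.min(),v.max())
for r in range(145,204,3):
    c=np.nonzero(m[r])[0]
    if len(c): print(r,c.min(),c.max(),onx(c.min(),r,.57)[1:].round(4),onx(c.max(),r,.57)[1:].round(4))
```

```text
captop [ 0.57   -0.1417  0.1469]
cap [ 0.57   -0.1435  0.1322]
cap_bot [ 0.57   -0.1434  0.1197]
body_bot_l [ 0.57   -0.1625  0.0346]
body_bot_r [ 0.57   -0.1156  0.0422]
bl2 [ 0.57   -0.1666  0.1016]
br2 [ 0.57   -0.1204  0.1125]
row_cap [0.57   0.0382 0.1229]
row_b [0.57   0.0388 0.0195]
252 146 175
145 180 203 [-0.1508  0.1521] [-0.099   0.1544]
148 177 203 [-0.1586  0.1445] [-0.0996  0.1472]
151 177 203 [-0.1596  0.1372] [-0.1003  0.1399]
154 178 202 [-0.1583  0.1298] [-0.1033  0.1324]
157 178 198 [-0.1593  0.1223] [-0.1131  0.1245]
160 177 195 [-0.1626  0.1146] [-0.1208  0.1167]
163 175 192 [-0.1683  0.1067] [-0.1285  0.1087]
166 175 194 [-0.1694  0.0989] [-0.1247  0.1012]
169 176 198 [-0.168   0.0912] [-0.1161  0.0939]
172 176 190 [-0.1691  0.0832] [-0.1358  0.0851]
175 176 199 [-0.1702  0.0752] [-0.1153  0.0783]
178 177 199 [-0.1688  0.0672] [-0.1161  0.0703]
181 177 199 [-0.1699  0.0591] [-0.1169  0.0622]
184 178 200 [-0.1686  0.0509] [-0.1153  0.0541]
187 178 200 [-0.1697  0.0426] [-0.1161  0.0458]
190 179 200 [-0.1683  0.0343] [-0.1169  0.0375]
193 179 200 [-0.1694  0.0257] [-0.1177  0.029 ]
196 180 201 [-0.168   0.0172] [-0.1161  0.0206]
199 181 198 [-0.1666  0.0087] [-0.1243  0.0115]
202 186 191 [-0.1552  0.0007] [-0.1426  0.0015]
```

The mask edges are vertical: y≈-0.169 from z=0.02 to 0.10, so the axis is at y≈-0.142. The base is about 11 mm above the floor. Feeling down.

```bash
python3 -m crank '[[0.003,0,0.003,0,0,0],[0.005,0,0.005,0,0,0],[0.006,0,0.006,0,0,0],[0.006,0,0.006,0,0,0],[0.007,0,0.007,0,0,0],[0.007,0,0.007,0,0,0]]'
python3 -m crank '[[0.0005,0,0.0005,0,0,0],[0.001,0,0.001,0,0,0],[0.001,0,0.001,0,0,0]]'
```

```text
clock: 11.62
position: [0.5692, -0.149, 0.0692]
ee_rot: [0.27, 0.659, 0.647, -0.272]
contact_force: [-0.1, 0.3, -3.0]
width: 0.05
clock: 12.0
position: [0.5693, -0.1493, 0.0691]
ee_rot: [0.271, 0.659, 0.647, -0.273]
contact_force: [-1.9, 2.0, 5.3]
width: 0.05
```

Contact: Fz went from -3 to +5 N. Releasing.

```bash
python3 -m crank '[[0,0,0,0,0,0],[0,0,0,0,0,0],[0,0,0,0,0,0],[0,0,0,0,0,0],[0,0,0,0,0,0],[0,0,0,0,0,0]]' 0.95
python3 -m crank '[[0,0,-0.01,0,0,0],[0,0,-0.03,0,0,0],[0,0,-0.06,0,0,0],[0,0,-0.1,0,0,0],[0,0,-0.13,0,0,0],[0,0,-0.15,0,0,0],[0,0,-0.15,0,0,0]]'
python3 - <<'E'
from h import *
goal([.569,-.142,.25],0); 
d=viewer.get_image("scene"); np.savez("scene5.npz",**d); f=d["frame"];P=cloud(d)
cv2.imwrite("pics/s5.png",cv2.resize(f[100:240,110:320],None,fx=3,fy=3,interpolation=cv2.INTER_CUBIC))
E
```

```text
clock: 12.75
position: [0.5693, -0.1493, 0.069]
ee_rot: [0.271, 0.659, 0.647, -0.273]
contact_force: [-0.5, 0.8, 0.1]
width: 0.0813
clock: 13.62
position: [0.5717, -0.041, 0.1767]
ee_rot: [0.272, 0.659, 0.647, -0.271]
contact_force: [0.4, -0.5, -0.5]
width: 0.0809
shift [-0.1098 -0.0009  0.0333] turn [ 0.43 45.13 -0.06] | tcp [ 0.5717 -0.041   0.1767] q [ 0.249  0.459  1.65  -0.777  1.362  0.566] F [ 0.4 -0.5 -0.5] w 0.0809 t 13.625
```

View pics/s5.png

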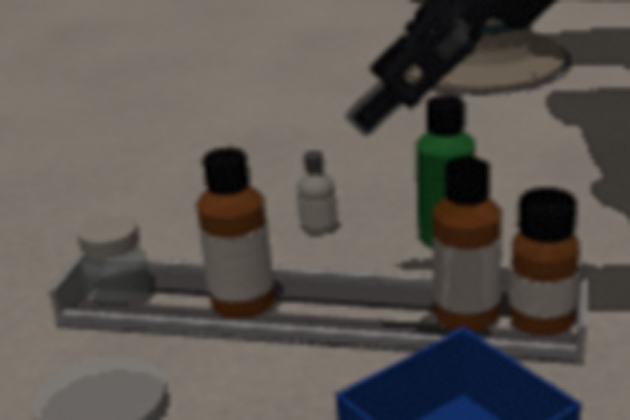

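The bottle stands upright (228,235), released. Moving above it with the tool vertical, then measuring its cap and the row bottle's cap.

```bash
python3 -m crank '[[-0.01,0,-0.03,0,5,0],[-0.04,0,-0.03,0,15,0],[-0.07,0,-0.02,0,25,0],[-0.1,0,0,0,35,0],[-0.11,-0.001,0.033,0.4,45.1,0],[-0.11,-0.001,0.033,0.4,45.1,0],[-0.11,-0.001,0.033,0.4,45.1,0],[-0.11,-0.001,0.033,0.4,45.1,0]]' 1
python3 - <<'E'
from h import *
goal([.569,-.142,.125],0); s=manip.get_state()
d=viewer.get_image("wrist"); np.savez("w6.npz",**d)
M=d["mount"]; T=np.eye(4); T[:3,:3]=tool(s).as_matrix(); T[:3,3]=s["position"]; d["world_from_camera"]=T@M
t=viewer.get_image("top"); np.savez("top6.npz",**t); sc=viewer.get_image("scene"); np.savez("sc6.npz",**sc)
for n,e in (("wrist",d),("top",t)):
    P=cloud(e);h=cv2.cvtColor(e["frame"],cv2.COLOR_BGR2HSV)
    m=((P[...,2]>.125)&(P[...,2]<.145)&(abs(P[...,0]-.57)<.03)&(e["range_z"]>0)).astype(np.uint8)
    k,l,st,ce=cv2.connectedComponentsWithStats(m)
    for i in range(1,k):
        if st[i,4]>40:
            q=P[l==i]; print(n,st[i],"ctr@.136",onz(e,*ce[i],.136).round(4),"x",np.percentile(q[:,0],[2,98]).round(3),"y",np.percentile(q[:,1],[2,98]).round(3),"z",np.median(q[:,2]).round(3))
cv2.imwrite("pics/w6.png",np.hstack([cv2.resize(d["frame"],(400,300)),cv2.resize(t["frame"][100:292,170:426],(400,300))]))
E
```

```text
clock: 14.68
position: [0.5681, -0.141, 0.2301]
ee_rot: [-0.001, 0.713, 0.702, -0.001]
contact_force: [0.6, 0.4, -0.0]
width: 0.0855
shift [-0.0008  0.0012  0.1241] turn [-0.13  0.05  0.04] | tcp [ 0.5681 -0.141   0.2301] q [-0.361  0.293  1.483 -0.002  1.367 -0.346] F [ 0.6  0.4 -0. ] w 0.0855 t 14.675
wrist [ 239  172   40   40 1210] ctr@.136 [ 0.5687 -0.1411  0.136 ] x [0.554 0.584] y [-0.157 -0.127] z 0.136
top [335 171  20  20 309] ctr@.136 [ 0.5704 -0.141   0.136 ] x [0.555 0.585] y [-0.157 -0.127] z 0.135
top [232 173  19  20 298] ctr@.136 [0.5695 0.0376 0.136 ] x [0.555 0.584] y [0.022 0.053] z 0.134
```

View pics/w6.png

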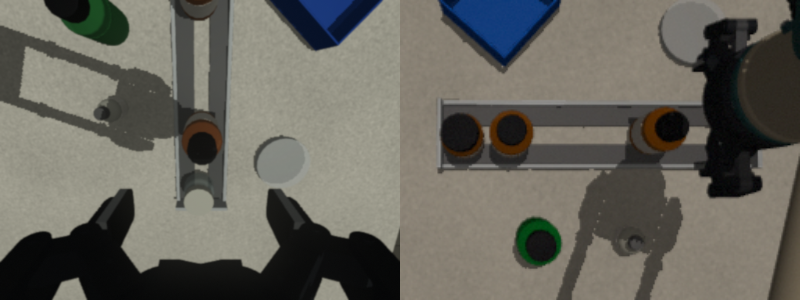

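The bottle axis is at (0.5695, -0.141) in both views and the row bottle at (0.5695, 0.0376). That is 0.1786 apart, so I'll move it about 124.5 mm. Gripping the cap from above.

```bash
python3 -m crank '[[0,0.001,0.03,0,0,0],[0,0.001,0.06,0,0,0],[0,0.001,0.09,0,0,0],[0,0.001,0.11,0,0,0],[0,0.001,0.12,0,0,0],[0,0.001,0.12,0,0,0],[0,0.001,0.12,0,0,0]]'
python3 -m crank '[[0,0,0,0,0,0],[0,0,0,0,0,0],[0,0,0,0,0,0],[0,0,0,0,0,0],[0,0,0,0,0,0],[0,0,0,0,0,0],[0,0,0,0,0,0],[0,0,0,0,0,0],[0,0,0,0,0,0]]' 0 40
python3 -m crank '[[0,0,-0.001,0,0,0],[0,0,-0.002,0,0,0],[0,0,-0.003,0,0,0],[0,0,-0.003,0,0,0]]'
```

```text
clock: 15.7
position: [0.5701, -0.1407, 0.1115]
ee_rot: [0.001, 0.712, 0.702, -0.001]
contact_force: [0.5, -0.0, 0.8]
width: 0.0855
clock: 16.82
position: [0.5702, -0.1409, 0.112]
ee_rot: [0.001, 0.712, 0.702, -0.0]
contact_force: [-1.3, -0.0, 5.4]
width: 0.0328
clock: 17.32
position: [0.5701, -0.1408, 0.1147]
ee_rot: [0.001, 0.712, 0.702, -0.001]
contact_force: [0.2, 0.7, -2.3]
width: 0.0327
```

```bash
python3 -m crank '[[0.005,0,0,0,0,0],[0.015,0,0,0,0,0],[0.03,0,0,0,0,0],[0.045,0,0,0,0,0],[0.06,0,0,0,0,0],[0.075,0,0,0,0,0],[0.09,0,0,0,0,0],[0.1,0,0,0,0,0],[0.107,0,0,0,0,0],[0.111,0,0,0,0,0],[0.112,0,0,0,0,0],[0.112,0,0,0,0,0],[0.112,0,0,0,0,0]]'
python3 - <<'E'
from h import *
goal([.57,-.0165,.131],0)
d=viewer.get_image("scene"); np.savez("sc7.npz",**d); f=d["frame"]
def onx(u,v,x):
    o,r=ray(d,u,v); return o+r*(x-o[0])/r[0]
h=cv2.cvtColor(f,cv2.COLOR_BGR2HSV); P=cloud(d)
m=(abs(P[...,0]-.58)<.035)&(P[...,2]>.02)&(P[...,2]<.09)
for r in range(170,208,6):
    c=np.nonzero(m[r]&(P[r,:,1]>-.08)&(P[r,:,1]<.08))[0]; g=np.split(c,np.nonzero(np.diff(c)>1)[0]+1)
    print(r,[(a[0],a[-1],onx(a[0]-.5,r,.573)[1].round(4),onx(a[-1]+.5,r,.573)[1].round(4)) for a in g if len(a)>2])
cv2.imwrite("pics/s7.png",cv2.resize(f[100:240,160:330],None,fx=4,fy=4,interpolation=cv2.INTER_CUBIC))
E
```

```text
clock: 18.95
position: [0.5717, -0.0292, 0.1145]
ee_rot: [0.001, 0.712, 0.702, -0.001]
contact_force: [-0.5, 0.4, -3.4]
width: 0.0323
shift [ 0.0127 -0.0018  0.0025] turn [0.03 0.13 0.12] | tcp [ 0.5717 -0.0292  0.1145] q [-0.171  0.36   1.689 -0.002  1.092 -0.156] F [-0.5  0.4 -3.4] w 0.0323 t 18.95
170 []
176 []
182 [(np.int64(224), np.int64(246), np.float64(-0.0583), np.float64(-0.005)), (np.int64(254), np.int64(276), np.float64(0.0111), np.float64(0.0632)), (np.int64(281), np.int64(283), np.float64(0.0722), np.float64(0.0789))]
188 [(np.int64(225), np.int64(240), np.float64(-0.0569), np.float64(-0.0193)), (np.int64(242), np.int64(247), np.float64(-0.017), np.float64(-0.003)), (np.int64(255), np.int64(276), np.float64(0.0132), np.float64(0.0636)), (np.int64(280), np.int64(283), np.float64(0.0704), np.float64(0.0794))]
194 [(np.int64(225), np.int64(247), np.float64(-0.0579), np.float64(-0.0034)), (np.int64(255), np.int64(276), np.float64(0.013), np.float64(0.0639)), (np.int64(280), np.int64(283), np.float64(0.0708), np.float64(0.0799))]
200 [(np.int64(226), np.int64(246), np.float64(-0.0565), np.float64(-0.0062)), (np.int64(255), np.int64(276), np.float64(0.0128), np.float64(0.0643)), (np.int64(280), np.int64(283), np.float64(0.0712), np.float64(0.0805))]
206 []
```

View pics/s7.png

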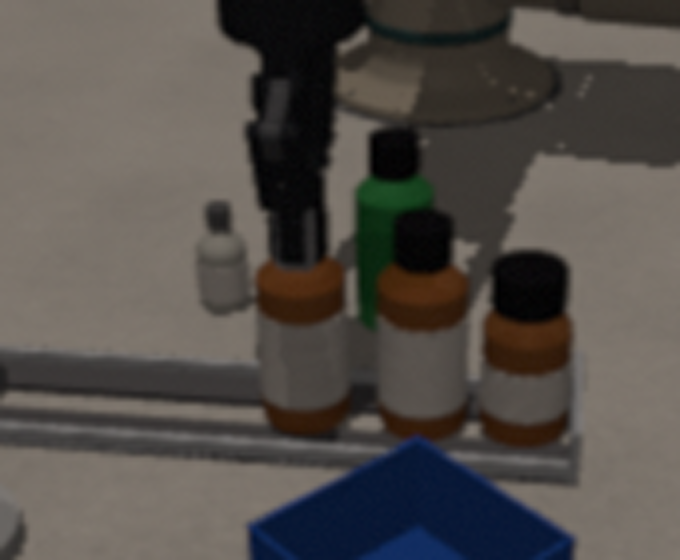

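The gap is about 15–16 mm, by both the commanded positions and the picture edges (-0.003 and 0.0125). Closing 13 mm slowly.

```bash
python3 -m crank '[[0.003,0,0,0,0,0],[0.006,-0.001,0,0,0,0],[0.009,-0.001,0,0,0,0],[0.011,-0.001,0,0,0,0],[0.0125,-0.001,0,0,0,0],[0.0135,-0.001,0,0,0,0],[0.0135,-0.001,0,0,0,0],[0.0135,-0.001,0,0,0,0]]'
python3 -m crank '[[0,0,0.001,0,0,0],[0,0,0.002,0,0,0],[0,0,0.003,0,0,0],[0,0,0.003,0,0,0],[0,0,0.003,0,0,0]]'
python3 - <<'E'
from h import *
goal([.57,-.0165,.131],0)
d=viewer.get_image("scene"); np.savez("sc8.npz",**d)
def onx(u,v,x):
    o,r=ray(d,u,v); return o+r*(x-o[0])/r[0]
P=cloud(d); m=(abs(P[...,0]-.58)<.035)&(P[...,2]>.02)&(P[...,2]<.09)
for r in (182,188,194,200):
    c=np.nonzero(m[r]&(P[r,:,1]>-.08)&(P[r,:,1]<.08))[0]; g=np.split(c,np.nonzero(np.diff(c)>1)[0]+1)
    print(r,[(a[0],a[-1],onx(a[0]-.5,r,.573)[1].round(4),onx(a[-1]+.5,r,.573)[1].round(4)) for a in g if len(a)>2])
E
```

```text
clock: 20.0
position: [0.5708, -0.0157, 0.1144]
ee_rot: [0.001, 0.712, 0.702, -0.001]
contact_force: [-0.5, -0.8, -3.5]
width: 0.0329
clock: 20.62
position: [0.5709, -0.0158, 0.1121]
ee_rot: [0.001, 0.712, 0.702, -0.001]
contact_force: [-1.3, -0.5, 4.7]
width: 0.0328
shift [-0.0007 -0.0009  0.0001] turn [0.05 0.14 0.12] | tcp [ 0.5709 -0.0158  0.1121] q [-0.148  0.36   1.695 -0.003  1.085 -0.133] F [-1.3 -0.5  4.7] w 0.0328 t 20.625
182 [(np.int64(230), np.int64(252), np.float64(-0.0443), np.float64(0.0088)), (np.int64(254), np.int64(276), np.float64(0.0111), np.float64(0.0632)), (np.int64(281), np.int64(283), np.float64(0.0722), np.float64(0.0789))]
188 [(np.int64(231), np.int64(252), np.float64(-0.0428), np.float64(0.0085)), (np.int64(255), np.int64(276), np.float64(0.0132), np.float64(0.0636)), (np.int64(280), np.int64(283), np.float64(0.0704), np.float64(0.0794))]
194 [(np.int64(231), np.int64(253), np.float64(-0.0436), np.float64(0.0106)), (np.int64(255), np.int64(276), np.float64(0.013), np.float64(0.0639)), (np.int64(280), np.int64(283), np.float64(0.0708), np.float64(0.0799))]
200 [(np.int64(232), np.int64(252), np.float64(-0.042), np.float64(0.0081)), (np.int64(255), np.int64(276), np.float64(0.0128), np.float64(0.0643)), (np.int64(280), np.int64(283), np.float64(0.0712), np.float64(0.0805))]
```

Floor contact again (Fz from -3.5 to +4.7 N). The gap is about 2–4 mm (axis distance about 55 mm). I'll lift 1 mm, take up 2 mm more while watching Fy, and set it down.

```bash
python3 -m crank '[[0,0,-0.002,0,0,0],[0,0,-0.002,0,0,0],[0.0005,0,-0.002,0,0,0],[0.001,0,-0.002,0,0,0],[0.0015,0,-0.002,0,0,0],[0.002,0,-0.002,0,0,0],[0.002,0,-0.002,0,0,0]]'
python3 -m crank '[[0,0,0.001,0,0,0],[0,0,0.002,0,0,0],[0,0,0.002,0,0,0]]'
python3 -m crank '[[0,0,0,0,0,0],[0,0,0,0,0,0],[0,0,0,0,0,0],[0,0,0,0,0,0],[0,0,0,0,0,0],[0,0,0,0,0,0]]' 0.8
python3 -m crank '[[0,0,-0.02,0,0,0],[0,0,-0.05,0,0,0],[0,0,-0.1,0,0,0],[0,0,-0.15,0,0,0],[-0.05,0,-0.16,0,0,0],[-0.11,0,-0.16,0,0,0],[-0.16,0,-0.16,0,0,0],[-0.2,0,-0.16,0,0,0],[-0.2,0,-0.16,0,0,0],[-0.2,0,-0.16,0,0,0],[-0.2,0,-0.16,0,0,0]]'
python3 - <<'E'
from h import *
t=viewer.get_image("top"); d=viewer.get_image("scene")
P=cloud(t)
m=((P[...,2]>.1)&(P[...,2]<.145)&(abs(P[...,0]-.57)<.03)&(P[...,1]>-.1)).astype(np.uint8)
k,l,st,ce=cv2.connectedComponentsWithStats(m)
for i in range(1,k):
    if st[i,4]>40: q=P[l==i]; print(st[i],"ctr",onz(t,*ce[i],.136).round(4),"z",np.median(q[:,2]).round(3))
def onx(u,v,x):
    o,r=ray(d,u,v); return o+r*(x-o[0])/r[0]
P=cloud(d); m=(abs(P[...,0]-.58)<.035)&(P[...,2]>.02)&(P[...,2]<.09)
for r in (182,188,194,200):
    c=np.nonzero(m[r]&(P[r,:,1]>-.08)&(P[r,:,1]<.08))[0]; g=np.split(c,np.nonzero(np.diff(c)>1)[0]+1)
    print(r,[(a[0],a[-1],onx(a[0]-.5,r,.573)[1].round(4),onx(a[-1]+.5,r,.573)[1].round(4)) for a in g if len(a)>2])
a=cv2.resize(d["frame"][90:240,110:330],(440,300)); b=cv2.resize(t["frame"][140:290,180:400],(440,300))
cv2.imwrite("pics/f.png",np.vstack([a,b])[:600])
E
```

```text
clock: 21.55
position: [0.5709, -0.0137, 0.114]
ee_rot: [0.001, 0.712, 0.702, -0.001]
contact_force: [0.3, 0.9, -4.0]
width: 0.0326
clock: 21.92
position: [0.5709, -0.0137, 0.1121]
ee_rot: [0.001, 0.712, 0.702, -0.001]
contact_force: [0.2, -0.1, -2.9]
width: 0.033
clock: 22.68
position: [0.5709, -0.0138, 0.1121]
ee_rot: [0.001, 0.712, 0.702, -0.001]
contact_force: [0.5, -0.5, -0.2]
width: 0.0682
clock: 24.05
position: [0.568, -0.2121, 0.2727]
ee_rot: [0.001, 0.712, 0.703, -0.0]
contact_force: [0.8, -0.5, -0.8]
width: 0.0682
[228 171  27  27 481] ctr [0.5671 0.0379 0.136 ] z 0.133
[257 170  27  26 489] ctr [ 0.5688 -0.0127  0.136 ] z 0.134
[196 172  24  25 469] ctr [0.5674 0.0945 0.136 ] z 0.11
182 [(np.int64(231), np.int64(276), np.float64(-0.042), np.float64(0.0632)), (np.int64(281), np.int64(283), np.float64(0.0722), np.float64(0.0789))]
188 [(np.int64(231), np.int64(253), np.float64(-0.0428), np.float64(0.0109)), (np.int64(258), np.int64(276), np.float64(0.0201), np.float64(0.0636)), (np.int64(280), np.int64(283), np.float64(0.0704), np.float64(0.0794))]
194 [(np.int64(232), np.int64(253), np.float64(-0.0412), np.float64(0.0106)), (np.int64(255), np.int64(276), np.float64(0.013), np.float64(0.0639)), (np.int64(280), np.int64(283), np.float64(0.0708), np.float64(0.0799))]
200 [(np.int64(232), np.int64(253), np.float64(-0.042), np.float64(0.0104)), (np.int64(255), np.int64(276), np.float64(0.0128), np.float64(0.0643)), (np.int64(280), np.int64(283), np.float64(0.0712), np.float64(0.0805))]
```

View pics/f.png

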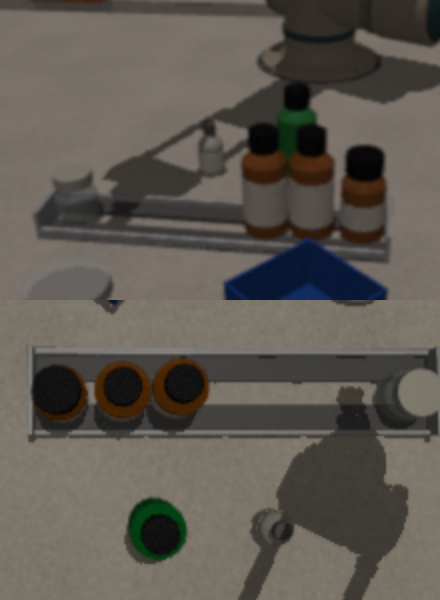

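The bottle stands upright beside the row bottle. The axis distance is about 53 mm and the gap about 2 mm or less. The row and bystanders are unmoved and the robot is clear. Handing in.

```bash
python3 -c "
from rig import job; print(job.sign_off())"
```

```text
the job is handed in; nothing more can be done
None
```

The tipped bottle now stands upright in the lane, released, next to the nearer row bottle. I handed the job in at about 24 s of the 54 s allowed, and no verdict was reported.

**What I did:** I gripped the bottle with the tool tilted 45°, lifted it, turned it 90° in the air and stood it on a free stretch of the lane. Then I gripped it by the cap from above, carried it along the lane, set it down, released it and backed away.

**Last checks:**
- **Spacing:** The axis distance to the row bottle came out at about 51 mm from the top view. That is slightly too small to be possible, because the mask took in some shoulder. The commanded positions and the scene-view edges gave about 53–54 mm, so the gap is about 2 mm or less against the 6 mm limit.
- **Upright:** The bottle's edges looked vertical in both views. An earlier hand-picked estimate while it was held, before I set it down, gave a 2–3° lean, which the mask measurement did not confirm.
- **Other things:** In the scene view the row bottle's edges stayed within a pixel. The jar and bystanders looked unmoved, but I did not measure them.
- **Forces:** No wrist reading taken at the end of a move passed about 7 N. On the final set-down the wrist still carried about 3 N, so the bottle may have dropped a fraction of a millimetre on release. It stood steady afterwards.

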